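Shut the covers over the glass

TASK

Grinding is about to start and grit must not reach the glass: with the fingertips, push the sliding covers fully shut on the two bays of the wooden box that hold glass workpieces. Leave the cover of the bay with the brass weight open just as it stands. Grasp and lift nothing, and do not disturb the things in the bays or round the box.

Things in the scene. Friction and masses are not known exactly. Their poses are not given: they have to be found in the camera images.
- glass_box: low wooden box fixed to the bench, 124 (its x) x 252 (its y) x 68 mm high, three bays side by side: left centred at y = +82 mm, middle 0, right -82; inner floor 6 mm up. Origin: centre of its underside; x points to its back, away from the robot (yaw varies). Each bay has a sliding cover; when open it stands out of the front (-x) and bares the rear of the bay. Push it along the box's +x to shut it.
- cover_left (a joint): slide of the cover on the left bay (box y = +82 mm), in m: 0 = fully shut against its stop, grows as the cover comes out of the front, up to 0.092; starts between 0.068 and 0.088. Slides with about 1.5 N of friction, has no spring and stays where it is left.
- left_bar (a point): centre of the upright front face of the left cover's finger bar, its outer end, pushed to shut it. Bar: 62 mm wide (box y), 8 mm thick, 54 to 78 mm above the bench; a ramp behind it slopes down to the 73 mm wide cover (top 62 mm up). Shut, this face stands 70 mm in front of the box's origin, 8 mm before its front wall. Axes as the box's.
- cover_middle (a joint): slide of the cover on the middle bay (box y = +0 mm), in m: 0 = fully shut against its stop, grows as the cover comes out of the front, up to 0.092; starts between 0.068 and 0.088. Slides with about 1.5 N of friction, has no spring and stays where it is left.
- middle_bar (a point): centre of the upright front face of the middle cover's finger bar, its outer end, pushed to shut it. Bar: 62 mm wide (box y), 8 mm thick, 54 to 78 mm above the bench; a ramp behind it slopes down to the 73 mm wide cover (top 62 mm up). Shut, this face stands 70 mm in front of the box's origin, 8 mm before its front wall. Axes as the box's.
- cover_right (a joint): slide of the cover on the right bay (box y = -82 mm), in m: 0 = fully shut against its stop, grows as the cover comes out of the front, up to 0.092; starts between 0.068 and 0.088. Slides with about 1.5 N of friction, has no spring and stays where it is left.
- right_bar (a point): centre of the upright front face of the right cover's finger bar, its outer end, pushed to shut it. Bar: 62 mm wide (box y), 8 mm thick, 54 to 78 mm above the bench; a ramp behind it slopes down to the 73 mm wide cover (top 62 mm up). Shut, this face stands 70 mm in front of the box's origin, 8 mm before its front wall. Axes as the box's.
- glass_octagon: faceted eight-sided glass workpiece, 55 mm across, 42 mm tall, lying in one of the three bays (which one varies). Origin: centre of its underside. It is loose.
- glass_amber: rounded, dome-like glass workpiece, 61 mm across, 45 mm tall, lying in one of the three bays (which one varies). Origin: centre of its underside. It is loose.
- brass_weight_1: brass weight, a short cylinder 42 mm across with a small knob on top, 38 mm tall in all, standing in one of the three bays (which one varies). Origin: centre of its underside. It is loose.
- pine_block: plain pine block, 45 x 70 x 45 mm, standing beside the right-hand (-y) side of the box. Origin: centre of its underside. Bystander. Loose.
- polish_tin: low round tin with a green lid, 77 mm across, 34 mm tall; beside the left-hand (+y) side of the box. Origin: centre of its underside. Bystander. Loose.
- marker_1: felt marker, 123 mm long, 20 mm thick, lying across in front of the box, near or under the ends of the open covers. Origin: centre of its underside. Bystander. Loose.
- oil_stone: brown oil stone, 50 x 150 x 25 mm, lying flat at the right of the bench. Origin: centre of its underside. Bystander. Loose.
- sanding_pad: black hand pad, 55 x 90 x 22 mm, lying flat near the left front of the bench. Origin: centre of its underside. Bystander. Loose.
Things that resemble listed ones, but are neither listed nor needed, are in the scene too. There is more than one size of the brass_weight_1; the one meant has the size given above.

How it is judged:
By the outcome, as a careful person would: the job done as asked, in the order asked, and still so for the second after the job is handed in, with the robot touching nothing.
It also fails if it takes over 38 s, if anything falls off the work surface, if the arm or the gripper's body presses on something with over 40 N, if the wrist force passes 120 N, or if a joint passes its speed limit or range.

ROBOT

A 6-joint arm with a two-finger parallel gripper is mounted at the origin on a cart in front of the work surface, level with it; the furniture and walls round the work are solid. World frame = base frame: x ahead of the robot, y to its left, z up, the work surface at z = 0. Lengths are in m, angles in rad, forces in N, time in s.
With the tool pointing down it reaches from about 0.3 to 0.775 m from the base axis. Payload 14.6 kg.
Tool frame: the origin (TCP) lies midway between the tips of the shut fingers; the grasp point (between the pads) lies 19 mm behind it; z points along the fingers, y is the line along which they close (so a half turn about z gives the same grasp; the last joint's range is limited). The gripper opens to 94 mm and grips with 3 to 60 N. Pads are 16 mm wide; open, the fingers measure 119 mm over their backs; the gripper's body (75 mm by 177 mm) begins 78 mm behind the grasp point.
Start: joints at [-1.192, 0.3, 1.521, -0, 1.321, -0.067], TCP at [0.237, -0.496, 0.205] pointing down, gripper open.
Joint ranges: [-3.03, 3.03], [-0.79, 2.21], [0.23, 2.52], [-1.04, 4.18], [0, 3.07], [-2.55, 2.55]. Speed limits (rad/s): [2.22, 2.22, 2.57, 3.14, 3.14, 3.14].

INTERFACE

Orientations are given as [roll, pitch, yaw] about the fixed x, y, z axes, in that order (R = Rz(yaw) Ry(pitch) Rx(roll)).
In Python, from station import ctrl gives the robot as it stands. The module is installed in compiled form; this text tells all that it offers.
- The arm moves only by the tool servo_tool, never from a script. Its argument "plan" is a list of rows, each a list of 7 numbers: the opening in per cent of the stroke, from 0 (shut) to 100 (fully open), then the shift along the tool's x, y, z in m, then the turn, a rotation vector about the tool's x, y, z in rad. A call has exactly 8 rows; each row shifts and turns the commanded pose from where the row before left it, along the tool's axes as they then stand; what a row does not reach is not made up. A row lasts 1/8 s, in which the tool goes at most 62.5 mm and 10.7 degrees, less where a joint would pass 70% of its speed; a pose out of reach is approached as far as the arm can. A call with a gripper value outside its range is refused whole. The fingers move at their own pace and stop on an object; "force" is the grip in N (left out, the last holds). Time passes only in rows, so rows that do not move let the fingers close, or fill a call up. It gives the time, the measured TCP pose, the force, the opening and the grip force at its end, in the units of the state.
- ctrl.get_obs(): the state, without advancing time (a new reading comes with each control period).
- ctrl.camera(name): name is "side" or "top" or "wrist"; returns a dict with "pixels" (480x640x3 uint8, red, green, blue), "z_map" (480x640 float32, m along the optical axis (not along the pixel's ray), 0 where there is no reading), "mtx" (3x3 intrinsics, pixels), "dist" ([k1, k2, p1, p2, k3] as OpenCV has them; the pictures are not rectified), "pose" (4x4, takes a point from camera to world coordinates). Camera axes: x right, y up, looking along -z (the intrinsics and any distortion apply to the point x, -y, -z); pixel columns grow to the right and rows downward; lengths in m; the calibration is good to about 2 mm. A picture is of the moment at which its call begins.
- ctrl.hand_in(): hands the job in; it is judged then, once.
The state is a dict: "time_s": time; "qpos": joint angles; "joint_vel": joint speeds; "tau": joint torques, N m; "ee_pos": TCP position; "eef_rot": TCP orientation; "force": force on the tool from outside, world axes, zero at the start; "moment": the same for the moment, N m; "grip_width": finger opening in m; "grip_force": force on a finger pad.
Only numpy, scipy, OpenCV 4.12 (cv2) and the standard library are available. Lean on these libraries where they do the work, as an engineer would, in place of code of your own. Each camera call takes 0.05 s, during which the arm holds its last target. There are 200 camera calls.

## Working session

There is one attempt and no reset: what is moved stays moved. The work goes in short steps, Python scripts to look and compute and a tool call to move; the robot and the scene stay as the last step left them, time stands still between calls to the robot, and variables do not carry over. Pictures are saved under pics/ and viewed, at most 10 in all, crops included, and the job is handed in when it is done.

Besides the shell and the picture viewer there is one more tool, called after "Emit:" by a JSON object that holds its "op" and its "data", one argument or row to a line. servo_tool: Moves the arm, as the interface text tells. Its arguments: {"type":"object","properties":{"plan":{"type":"array","items":{"type":"array","items":{"type":"number"}}},"force":{"type":"number"}},"required":["plan"]}

```bash
mkdir -p pics; cat > h.py <<'E'
import numpy as np, cv2
from station import ctrl
def ray(c,u,v):
    p=cv2.undistortPoints(np.array([[[u,v]]],float),c["mtx"],np.array(c["dist"]))[0,0]
    d=c["pose"][:3,:3]@np.array([p[0],-p[1],-1.]); return c["pose"][:3,3],d
def onz(c,u,v,z):
    o,d=ray(c,u,v); return o+d*(z-o[2])/d[2]
def cloud(c):
    v,u=np.mgrid[0:480,0:640]
    p=cv2.undistortPoints(np.stack([u,v],-1).reshape(-1,1,2).astype(float),c["mtx"],np.array(c["dist"]))[:,0]
    z=c["z_map"].reshape(-1,1)
    q=np.hstack([p[:,:1],-p[:,1:],-np.ones_like(z)])*z
    return (q@c["pose"][:3,:3].T+c["pose"][:3,3]).reshape(480,640,3)
E
python3 - <<'E'
from h import *
for n in ("top","side"):
    c=ctrl.camera(n); cv2.imwrite(f"pics/{n}1.png",c["pixels"][...,::-1]); print(n,c["pose"].round(3).tolist(),c["mtx"].round(1).tolist(),c["dist"])
o=ctrl.get_obs();print(o)
E
```

```text
top [[0.018, 0.978, -0.206, 0.29], [-1.0, 0.017, -0.007, -0.065], [-0.003, 0.206, 0.979, 1.231], [0.0, 0.0, 0.0, 1.0]] [[561.6, 0.0, 325.7], [0.0, 561.6, 241.0], [0.0, 0.0, 1.0]] [0.05799392 0.         0.         0.         0.        ]
side [[0.906, 0.214, -0.367, 0.107], [-0.424, 0.457, -0.782, -0.979], [0.001, 0.863, 0.505, 0.664], [0.0, 0.0, 0.0, 1.0]] [[505.7, 0.0, 321.4], [0.0, 505.7, 238.3], [0.0, 0.0, 1.0]] [-0.06259616  0.          0.          0.          0.        ]
{'time_s': 0.1, 'qpos': array([-1.19161553e+00,  3.00386321e-01,  1.52148580e+00,  6.12584040e-05,
        1.32069342e+00, -6.65764522e-02]), 'joint_vel': array([ 0.00044188, -0.00201995, -0.00318624,  0.00070864,  0.00084762,
        0.00077274]), 'tau': array([ 4.91164028e-04, -5.32642508e+01, -3.53284192e+01,  7.09400699e-02,
        2.34859425e-02, -6.32101501e-05]), 'ee_pos': array([ 0.23707006, -0.4960414 ,  0.20497314]), 'eef_rot': array([-3.14062587e+00, -1.23929866e-04,  4.45742002e-01]), 'force': array([-0.20908912,  0.45083869, -0.01692457]), 'moment': array([ 0.0344861 , -0.04862129, -0.00971956]), 'grip_force': 0.0, 'grip_width': 0.09404840644811055}
```

View pics/top1.png

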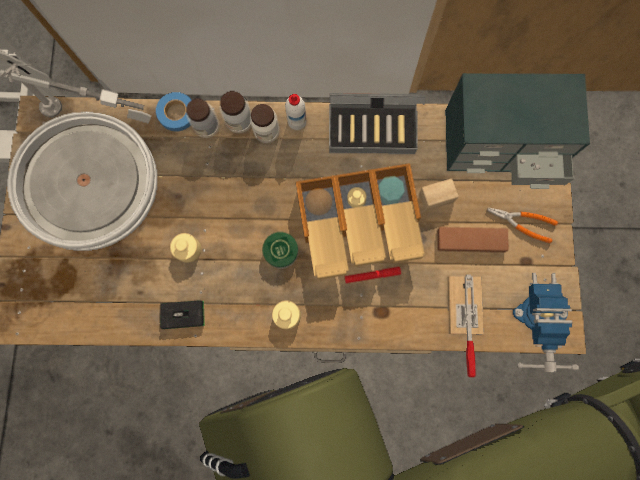

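View pics/side1.png

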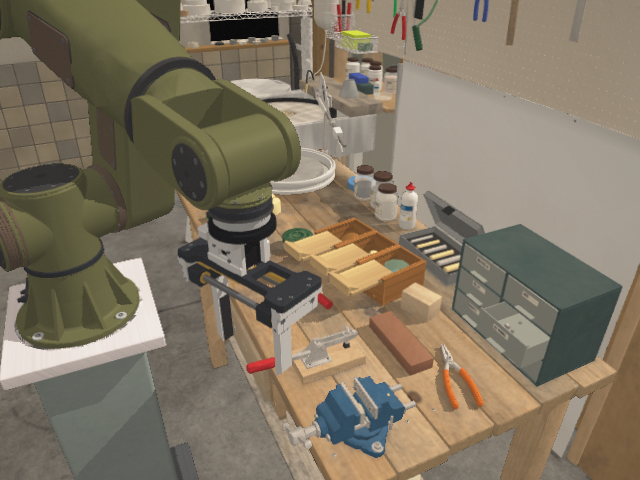

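The top view shows an amber dome in the left bay (320,200), a small brass weight in the middle (357,197) and a teal octagon on the right (391,188). The bars are at the lower cover ends (330,272), (369,259) and (406,256), and the red marker is at (373,275). The brass weights that could be mistaken for it, at (184,247) and (286,315), stand outside the box. The covers to shut are therefore left and right.

```bash
python3 - <<'E'
from h import *
c=ctrl.camera("top"); P=cloud(c); im=c["pixels"]
hsv=cv2.cvtColor(im,cv2.COLOR_RGB2HSV)
roi=np.zeros((480,640),bool); roi[155:290,285:430]=1
print("bench z",np.median(P[225:235,245:258,2]))
h=P[...,2]
o=roi&(hsv[...,0]<16)&(hsv[...,1]>165)&(h>.055)&(h<.08)
r=cv2.minAreaRect(P[o][:,:2].astype(np.float32)*1000); print("rim",r,o.sum(), np.median(h[o]))
b=(roi&(h>.070)&(hsv[...,1]<165)).astype(np.uint8)
n,l,s,ce=cv2.connectedComponentsWithStats(b)
for i in range(1,n):
    if s[i,4]>25: print("bar",s[i],P[l==i].mean(0).round(4),cv2.minAreaRect(P[l==i][:,:2].astype(np.float32)*1000))
m=roi&(hsv[...,1]>200)&((hsv[...,0]<4)|(hsv[...,0]>174))
m[:260]=0
print("marker",cv2.minAreaRect(P[m][:,:2].astype(np.float32)*1000),np.percentile(h[m],[5,50,95]))
g=cv2.resize(im[155:290,285:435,::-1],None,fx=4.4,fy=4.4,interpolation=cv2.INTER_CUBIC)
ov=cv2.resize(np.dstack([o*255,b*255,m*255]).astype(np.uint8)[155:290,285:435],None,fx=2.2,fy=2.2)
cv2.imwrite("pics/crop1.png",g); 
# side view bars
c=ctrl.camera("side");P=cloud(c);h=P[...,2]
roi=np.zeros((480,640),bool);roi[200:320,270:420]=1
b=(roi&(h>.072)&(h<.085)&(P[...,0]<.6)).astype(np.uint8)
n,l,s,ce=cv2.connectedComponentsWithStats(b)
for i in range(1,n):
    if s[i,4]>15: print("side",s[i],P[l==i].mean(0).round(4))
E
```

```text
bench z 0.0006302724778008972
rim ((626.9854736328125, -122.97903442382812), (122.83068084716797, 251.15823364257812), 10.406769752502441) 1551 0.06820598234929043
bar [392 248  31  15 245] [ 0.5018 -0.226   0.0893] ((416.5852355957031, -146.98724365234375), (49.86543273925781, 298.10400390625), 47.6832389831543)
bar [354 251  30  15 255] [ 0.494  -0.1459  0.0843] ((412.4100646972656, -99.35050964355469), (57.90919876098633, 248.3716278076172), 61.28425979614258)
bar [316 265  31  14 250] [ 0.4648 -0.0683  0.0843] ((387.6899108886719, -81.15481567382812), (188.90428161621094, 62.02349090576172), 8.869671821594238)
marker ((471.71661376953125, -158.68020629882812), (14.812788963317871, 118.51280975341797), 10.525740623474121) [0.01193684 0.01707374 0.02161909]
side [284 241  19  14  84] [ 0.459  -0.0776  0.0757]
side [310 255  19  15  97] [ 0.4881 -0.1543  0.0753]
side [330 273  23  16 112] [ 0.4966 -0.236   0.0757]
```

View pics/crop1.png

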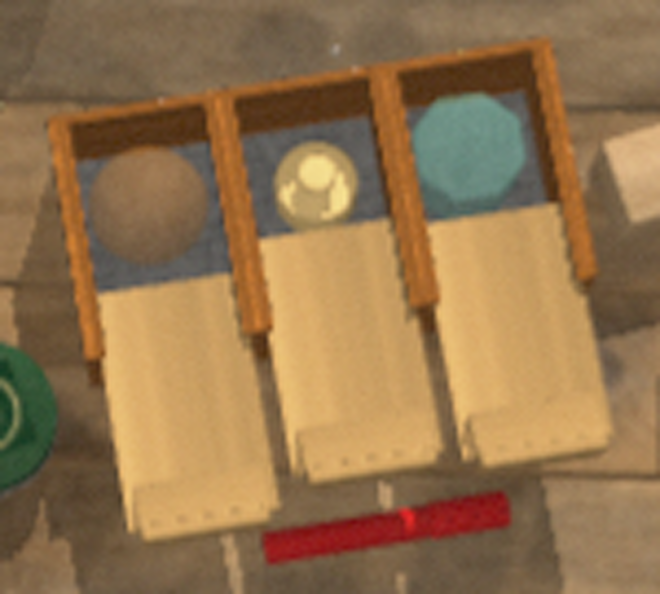

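The crop confirms it: dome in the left bay, knobbed weight in the middle, octagon on the right. The rim fit gives 123 x 251 mm at z = 68 mm, which matches the text. The box is therefore at (0.627, -0.123) with yaw 0.182 rad. The open slides are about 0.087 left, 0.074 middle and 0.08 right. I'll shut the fingers, align the tool yaw and travel high to the right bar first.

Emit:
{"op": "servo_tool", "data": {
  "plan": [
    [0,0,0,0,0,0,0.132],
    [0,0,0,0,0,0,0.132],
    [0,0.033,-0.027,0,0,0,0],
    [0,0.033,-0.027,0,0,0,0],
    [0,0.033,-0.027,0,0,0,0],
    [0,0.033,-0.027,0,0,0,0],
    [0,0.033,-0.027,0,0,0,0],
    [0,0.033,-0.027,0,0,0,0]
  ]
}}

```text
time_s: 1.2
ee_pos: [0.4033, -0.2999, 0.2054]
eef_rot: [-3.142, 0.0, 0.182]
force: [0.9, -0.5, 1.4]
grip_width: 0.0173
grip_force: 0.0
```

Emit:
{"op": "servo_tool", "data": {
  "plan": [
    [0,0.023,-0.018,0,0,0,0],
    [0,0.022,-0.017,0,0,0,0],
    [0,0.022,-0.017,0,0,0,0],
    [0,0,0,0,0,0,0],
    [0,0,0,0.03,0,0,0],
    [0,0,0,0.03,0,0,0],
    [0,0,0,0.02,0,0,0],
    [0,0,0,0,0,0,0]
  ]
}}

```text
time_s: 2.2
ee_pos: [0.458, -0.2381, 0.1244]
eef_rot: [-3.14, 0.002, 0.181]
force: [-0.7, 0.4, 0.5]
grip_width: 0.0007
grip_force: 0.0
```

```bash
python3 - <<'E'
from h import *
o=ctrl.get_obs();print(o["ee_pos"],o["eef_rot"],o["force"],o["grip_width"])
c=ctrl.camera("side"); cv2.imwrite("pics/side2.png",cv2.resize(c["pixels"][180:360,200:460,::-1],None,fx=3,fy=3,interpolation=cv2.INTER_CUBIC))
E
```

```text
[ 0.45804445 -0.23811192  0.12438243] [-3.13990849e+00  2.03800212e-03  1.81185933e-01] [-0.68973653  0.37459089  0.47389134] 0.0006909642834972063
```

View pics/side2.png

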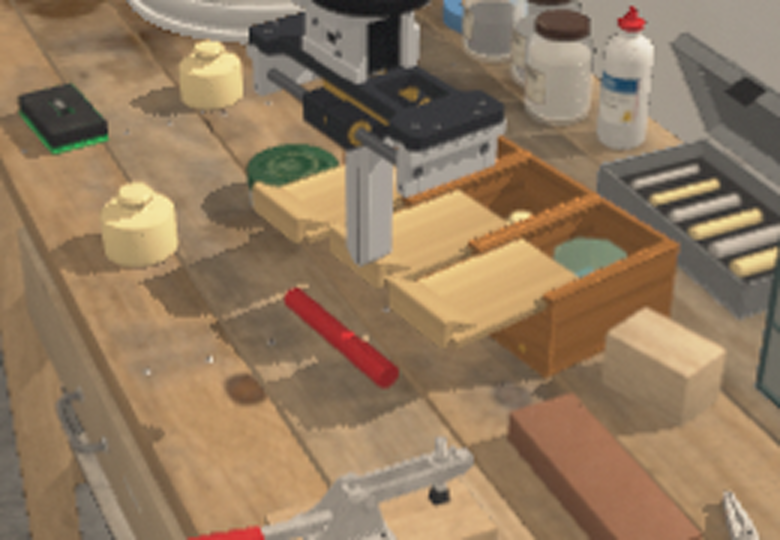

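The view shows shut fingertips (370,255 in the crop) above and in front of the right bar (430,315), with the marker (340,335) below, all as computed. I'll descend and start the push.

Emit:
{"op": "servo_tool", "data": {
  "plan": [
    [0,0,0,0.033,0,0,0],
    [0,0,0,0.031,0,0,0],
    [0,0,0,0,0,0,0],
    [0,0.008,0,0,0,0,0],
    [0,0.008,0,0,0,0,0],
    [0,0.008,0,0,0,0,0],
    [0,0.008,0,0,0,0,0],
    [0,0.008,0,0,0,0,0]
  ]
}}

```text
time_s: 3.25
ee_pos: [0.4989, -0.2305, 0.0615]
eef_rot: [3.142, 0.0, 0.182]
force: [-2.0, -0.4, 1.1]
grip_width: 0.0007
grip_force: 0.9
```

Emit:
{"op": "servo_tool", "data": {
  "plan": [
    [0,0.008,0,0,0,0,0],
    [0,0.008,0,0,0,0,0],
    [0,0.008,0,0,0,0,0],
    [0,0.008,0,0,0,0,0],
    [0,0.008,0,0,0,0,0],
    [0,0.006,0,0,0,0,0],
    [0,0.004,0,0,0,0,0],
    [0,0,0,0,0,0,0]
  ]
}}

```text
time_s: 4.25
ee_pos: [0.5478, -0.2215, 0.0613]
eef_rot: [-3.142, -0.0, 0.182]
force: [-0.3, 0.9, -0.5]
grip_width: 0.0004
grip_force: 0.0
```

Emit:
{"op": "servo_tool", "data": {
  "plan": [
    [0,0.003,0,0,0,0,0],
    [0,0.003,0,0,0,0,0],
    [0,0.003,0,0,0,0,0],
    [0,0.002,0,0,0,0,0],
    [0,0.002,0,0,0,0,0],
    [0,0.001,0,0,0,0,0],
    [0,0.001,0,0,0,0,0],
    [0,0,0,0,0,0,0]
  ]
}}

```text
time_s: 5.25
ee_pos: [0.5617, -0.219, 0.0614]
eef_rot: [-3.141, 0.002, 0.182]
force: [-6.9, -0.9, 1.3]
grip_width: 0.0003
grip_force: 3.3
```

Emit:
{"op": "servo_tool", "data": {
  "plan": [
    [0,0.001,0,0,0,0,0],
    [0,0.001,0,0,0,0,0],
    [0,0.0005,0,0,0,0,0],
    [0,0,0,0,0,0,0],
    [0,0,0,0,0,0,0],
    [0,0,0,0,0,0,0],
    [0,0,0,0,0,0,0],
    [0,0,0,0,0,0,0]
  ]
}}

```text
time_s: 6.25
ee_pos: [0.562, -0.219, 0.0613]
eef_rot: [-3.14, 0.007, 0.181]
force: [-25.1, -2.1, 12.2]
grip_width: 0.0002
grip_force: 12.4
```

The push came up hard against the stop: 25 N and no further travel. I'll back off, lift, and go over to the left bar.

Emit:
{"op": "servo_tool", "data": {
  "plan": [
    [0,-0.015,0,0,0,0,0],
    [0,-0.02,0,0,0,0,0],
    [0,-0.02,0,-0.02,0,0,0],
    [0,-0.02,0,-0.025,0,0,0],
    [0,-0.02,0,-0.025,0,0,0],
    [0,-0.025,-0.03,0,0,0,0],
    [0,0,-0.04,0,0,0,0],
    [0,0,-0.04,0,0,0,0]
  ]
}}

```text
time_s: 7.25
ee_pos: [0.4268, -0.1311, 0.1319]
eef_rot: [3.141, -0.001, 0.181]
force: [0.9, -0.5, 0.4]
grip_width: 0.0006
grip_force: 0.0
```

Emit:
{"op": "servo_tool", "data": {
  "plan": [
    [0,0,-0.04,0,0,0,0],
    [0,0,-0.014,0,0,0,0],
    [0,0,0,0,0,0,0],
    [0,0,0,0,0,0,0],
    [0,0,0,0,0,0,0],
    [0,0,0,0,0,0,0],
    [0,0,0,0,0,0,0],
    [0,0,0,0,0,0,0]
  ]
}}

```text
time_s: 8.25
ee_pos: [0.4171, -0.0789, 0.1314]
eef_rot: [-3.142, 0.0, 0.182]
force: [0.1, -0.1, 0.4]
grip_width: 0.0006
grip_force: 0.0
```

```bash
cat > v.py <<'E'
from h import *
import sys
k=sys.argv[1]
o=ctrl.get_obs();p=o["ee_pos"];print(o["time_s"],p,o["force"])
y=.1816;R=np.array([[np.cos(y),np.sin(y)],[-np.sin(y),np.cos(y)]])
print("box xy",R@(p[:2]-[.627,-.123]))
c=ctrl.camera("side");P=cloud(c);h=P[...,2]
for n,yb in (("L",.082),("M",0),("R",-.082)):
    q=(P[...,:2]-[.627,-.123])@R.T
    m=(h>.073)&(h<.083)&(abs(q[...,1]-yb)<.035)&(q[...,0]<-.03)&(q[...,0]>-.18)
    if m.sum()>5: print(n,m.sum(),np.percentile(q[...,0][m],[5,50,95]).round(4))
cv2.imwrite(f"pics/side{k}.png",cv2.resize(c["pixels"][180:360,200:460,::-1],None,fx=3,fy=3,interpolation=cv2.INTER_CUBIC))
t=ctrl.camera("top");cv2.imwrite(f"pics/top{k}.png",cv2.resize(t["pixels"][140:300,230:470,::-1],None,fx=3,fy=3,interpolation=cv2.INTER_CUBIC))
E
python3 v.py 3
```

```text
8.25 [ 0.41713614 -0.07890031  0.13143789] [ 0.05890478 -0.07583364  0.4086366 ]
box xy [-0.1984483   0.08127666]
L 73 [-0.1607 -0.1575 -0.151 ]
M 84 [-0.1469 -0.1437 -0.1381]
R 89 [-0.0757 -0.0726 -0.0673]
```

View pics/side3.png

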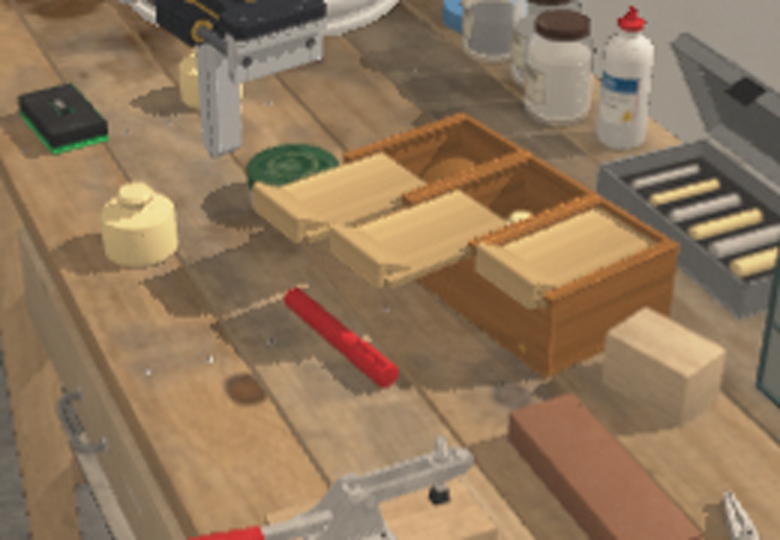

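The right cover is shut (bar at 510,270 in the crop), the middle one still stands open and nothing else has moved. Next is the left cover: it should stop near box x = -0.081, about 117 mm ahead.

Emit:
{"op": "servo_tool", "data": {
  "plan": [
    [0,0,0,0.036,0,0,0],
    [0,0,0,0.034,0,0,0],
    [0,0,0,0,0,0,0],
    [0,0.01,0,0,0,0,0],
    [0,0.008,0,0,0,0,0],
    [0,0.008,0,0,0,0,0],
    [0,0.008,0,0,0,0,0],
    [0,0.008,0,0,0,0,0]
  ]
}}

```text
time_s: 9.35
ee_pos: [0.4589, -0.0711, 0.0615]
eef_rot: [-3.142, 0.0, 0.182]
force: [-2.7, -0.5, 1.0]
grip_width: 0.0002
grip_force: 0.9
```

Emit:
{"op": "servo_tool", "data": {
  "plan": [
    [0,0.008,0,0,0,0,0],
    [0,0.008,0,0,0,0,0],
    [0,0.008,0,0,0,0,0],
    [0,0.008,0,0,0,0,0],
    [0,0.008,0,0,0,0,0],
    [0,0.008,0,0,0,0,0],
    [0,0.006,0,0,0,0,0],
    [0,0,0,0,0,0,0]
  ]
}}

```text
time_s: 10.35
ee_pos: [0.5119, -0.0614, 0.0614]
eef_rot: [3.141, -0.0, 0.182]
force: [-0.4, -0.1, -0.4]
grip_width: 0.0007
grip_force: 0.0
```

Emit:
{"op": "servo_tool", "data": {
  "plan": [
    [0,0.004,0,0,0,0,0],
    [0,0.004,0,0,0,0,0],
    [0,0.003,0,0,0,0,0],
    [0,0.003,0,0,0,0,0],
    [0,0.002,0,0,0,0,0],
    [0,0.001,0,0,0,0,0],
    [0,0,0,0,0,0,0],
    [0,0,0,0,0,0,0]
  ]
}}

```text
time_s: 11.35
ee_pos: [0.5284, -0.0584, 0.0616]
eef_rot: [3.141, -0.0, 0.182]
force: [-0.8, 0.8, -0.5]
grip_width: 0.0
grip_force: 0.2
```

Emit:
{"op": "servo_tool", "data": {
  "plan": [
    [0,0.001,0,0,0,0,0],
    [0,0.001,0,0,0,0,0],
    [0,0.001,0,0,0,0,0],
    [0,0.001,0,0,0,0,0],
    [0,0.001,0,0,0,0,0],
    [0,0,0,0,0,0,0],
    [0,0,0,0,0,0,0],
    [0,0,0,0,0,0,0]
  ]
}}

```text
time_s: 12.35
ee_pos: [0.5321, -0.0577, 0.0615]
eef_rot: [-3.141, 0.003, 0.182]
force: [-11.6, -1.2, 9.4]
grip_width: 0.0003
grip_force: 6.0
```

Emit:
{"op": "servo_tool", "data": {
  "plan": [
    [0,0.0005,0,0,0,0,0],
    [0,0.0005,0,0,0,0,0],
    [0,0.0005,0,0,0,0,0],
    [0,0,0,0,0,0,0],
    [0,0,0,0,0,0,0],
    [0,0,0,0,0,0,0],
    [0,0,0,0,0,0,0],
    [0,0,0,0,0,0,0]
  ]
}}

```text
time_s: 13.35
ee_pos: [0.5322, -0.0576, 0.0614]
eef_rot: [-3.141, 0.006, 0.182]
force: [-22.4, -4.5, 16.5]
grip_width: 0.0005
grip_force: 11.8
```

Emit:
{"op": "servo_tool", "data": {
  "plan": [
    [0,-0.015,0,0,0,0,0],
    [0,-0.02,0,0,0,0,0],
    [0,-0.02,0,-0.02,0,0,0],
    [0,-0.02,0,-0.03,0,0,0],
    [0,-0.02,0,-0.03,0,0,0],
    [0,-0.02,0,-0.03,0,0,0],
    [0,0,0,0,0,0,0],
    [0,0,0,0,0,0,0]
  ]
}}

```text
time_s: 14.35
ee_pos: [0.4218, -0.0779, 0.1708]
eef_rot: [-3.141, 0.0, 0.182]
force: [0.9, 0.4, 0.3]
grip_width: 0.0004
grip_force: 0.0
```

```bash
python3 v.py 4
```

```text
14.35 [ 0.42177812 -0.07787516  0.17075792] [0.86507826 0.3633541  0.32622848]
box xy [-0.1936975   0.08144659]
L 61 [-0.0759 -0.0726 -0.0672]
M 81 [-0.1465 -0.1435 -0.1376]
R 88 [-0.0754 -0.0727 -0.0672]
```

View pics/side4.png

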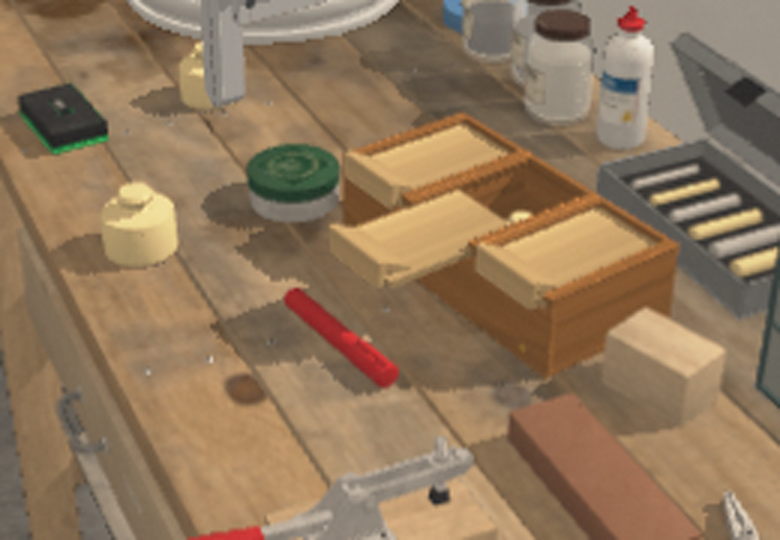

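View pics/top4.png

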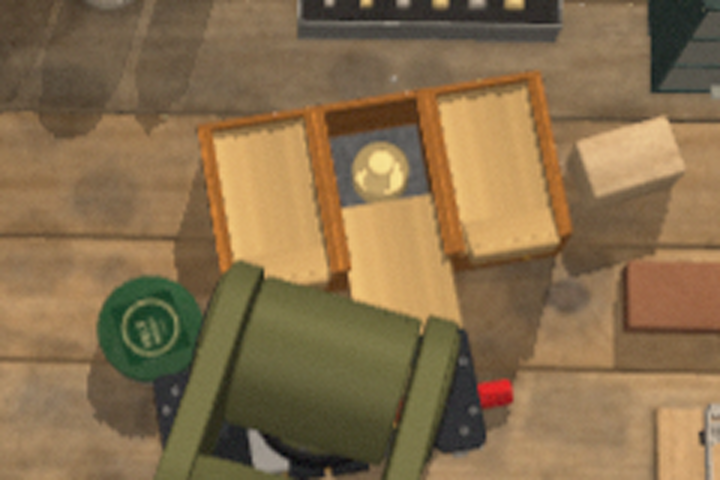

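Both views show the left and right covers fully shut, with their bars level at the same box x. The middle cover is still open where it was, with the brass weight at (380,170) in the top crop. The marker, tin and block haven't moved, and the arm is clear of everything.

```bash
python3 -c "from station import ctrl; print(ctrl.hand_in())"
```

```text
the job is handed in; nothing more can be done
None
```

The left and right covers, over the two glass pieces, are pushed fully shut against their stops; the brass-weight bay in the middle is still open as it stood, nothing else was seen to move, and the job is handed in.

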